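Front up a sloped shop display and set its price-card holder

ROBOT

A 6-joint arm with a two-finger parallel gripper is mounted at the origin on the work surface. World frame = base frame: x ahead of the robot, y to its left, z up, the work surface at z = 0. Lengths are in m, angles in degrees, forces in N, time in s.
With the tool pointing down it reaches from about 0.325 to 0.775 m from the base axis. Payload 5.5 kg.
Tool frame: the origin (TCP) lies midway between the tips of the shut fingers; the grasp point (between the pads) lies 19 mm behind it; z points along the fingers, y is the direction in which the jaws open and shut (so a half turn about z gives the same grasp; the last joint's range is limited). The gripper opens to 85 mm and grips with 20 to 120 N. Pads are 22 mm wide; open, the fingers measure 114 mm over their backs; the gripper's body (76 mm by 85 mm) begins 54 mm behind the grasp point. The pads swing forward as they close: fully open they stand 13 mm farther back than shut.
Start: joints at [-75.728, 5.22, 70.514, -0, 104.267, -3.249], TCP at [0.181, -0.572, 0.231] pointing down, gripper open.
Joint ranges: [-164.24, 164.24], [-49.07, 125.15], [9.68, 141.18], [-86.29, 266.29], [3.28, 154.24], [-151.56, 151.56]. Speed limits (degrees/s): [147.25, 147.25, 172.46, 180, 180, 180].

INTERFACE

Orientations are given as a 3x3 rotation matrix whose columns are the frame's x, y, z axes.
In Python, from bench import manip gives the robot as it stands. The module is installed in compiled form; this text tells all that it offers.
- The arm moves only by the tool send_rows, never from a script. Its argument "rows" is text: rows parted by semicolons, each of 7 numbers parted by spaces: the shift along the tool's x, y, z scaled (see below), then the turn, a rotation vector about the tool's x, y, z scaled (see below), then the opening, from 0 (shut) to 1 (fully open). A call has 1 to 20 rows; each row is the pose to reach, as a shift and turn from the pose commanded when the call began, along the tool's axes at that moment, turning the shorter way round; what a row does not reach only later rows make up. The controller multiplies each number of a shift by 0.25 m and each number of a turn by 180 degrees. A row lasts 1/12 s, in which the tool goes at most 41.7 mm and 7.16 degrees, less where a joint would pass 70% of its speed; a pose out of reach is approached as far as the arm can. A call with a number of a shift or a turn outside -1 to 1 is refused whole. A call with a gripper value outside its range is refused whole. The fingers move at their own pace and stop on an object; "newtons" is the grip in N (left out, the last holds). Time passes only in rows, so rows that repeat a pose let the fingers close. It gives the time, the measured TCP pose, the force and the opening at its end, in the units of the state.
- manip.get_obs(): the state, without advancing time (a new reading comes with each control period).
- manip.capture(name): name is "side" or "top"; returns (picture, depth): 420x560x3 uint8, blue, green, red; 420x560 float32, m along the optical axis (not along the pixel's ray), 0 where there is no reading.
- manip.camera_info(name): a dict with "camera_matrix" (3x3 intrinsics, pixels), "R" (3x3) and "t" (3): a world point X has camera coordinates R X + t. Camera axes: x right, y down, z forward; pixel columns grow to the right and rows downward; lengths in m; the calibration is good to about 2 mm. A picture is of the moment at which its call begins. camera_info takes no time and is no camera call.
- manip.job_done(): hands the job in, once; it reports no verdict.
The state is a dict: "time": time; "joint_positions": joint angles; "joint_vel": joint speeds; "effort": joint torques, N m; "tcp_pos": TCP position; "tool_rot": TCP orientation; "ft_force": force on the tool from outside, world axes, zero at the start; "moment": the same for the moment, N m; "width": opening from 0.0 (shut) to 1.0 (fully open).
Only numpy, scipy, OpenCV 4.12 (cv2) and the standard library are available. Lean on these libraries where they do the work, as an engineer would, in place of code of your own. Each camera call takes 0.05 s, during which the arm holds its last target.

TASK

On the sloped three-lane display, one lane's carton has stopped part-way up its slope. Slide that carton down its lane until it rests squarely against the stop at the low end, without lifting it out; then slide the price-card holder along the front rail until it stands centred in front of that same lane. Leave the tin and the flat bar in the other two lanes as they are.

Things in the scene. Friction and masses are not known exactly. Their poses are not given: they have to be found in the camera images.
- rack: Fixed display rack, somewhat turned: base board 285 x 400 mm with an aluminium rail (30 mm deep, top at 34 mm; end caps 42 mm high at y = +-194 mm) along its front, nearest the robot. Origin on the table under the rail's middle; x away from the robot (board x = -20 to 265 mm), y along the rail, z up. Three equal lanes stand on it at y = -118, 0, +118 mm in varying order.
- lane_box: Plywood lane of the carton: floor 210 mm long, 104 mm clear between side walls 15 mm high, rising away from the robot at 0.21 rad; a stop 20 mm high, 4 mm thick at its low end, high end open. Origin on the floor at the stop's inner foot, mid-width (45 mm behind the rail's middle line, 32 mm above the table); x up the slope, y across (parallel to the rail), z square to the floor.
- choc_box: Carton: brown cardboard box with a pale band, 90 (x, along the lane) x 80 (y) x 45 mm high, about 0.25 kg. Origin at the centre of its underside. It starts 40 to 80 mm up the slope from the stop, a little askew; friction holds it where it is left (about 3 N pushes it). Fully home, its origin is 45 mm from the lane's along the lane's x.
- card_holder (a joint): Position of the price-card holder along the rail in m, 0 to 0.30, growing towards the rack's +y; at 0.15 it is at the middle of the rail (rack y = 0). It moves stiffly (about 2 N, more when fast) and stays where it is left.
- holder_top (a point): Centre of the top face of the price-card holder: an upright black block 18 mm deep (across the rail), 60 mm long (along the rail) and 40 mm high, standing on the rail with a paper card on its front face. This point is 75 mm above the table, over the rail's middle line.
- tin: Bystander: round steel tin, 84 mm across, 40 mm high, resting against the stop of another lane. Origin at the centre of its underside.
- bar: Bystander: flat red bar pack 160 x 75 x 16 mm with a pale band, resting against the stop of another lane. Origin at the centre of its underside.
There are look-alikes about, which are no part of the job. What is shaped like the choc_box but green or red is not meant.

How it is judged (in metres and radians):
On the way, in this order (a step that is already met when the one before it is completed fails the run):
1. the carton has been slid down against the stop of its lane (x of choc_box in the frame of lane_box between 0.035 and 0.051 m and y of choc_box in the frame of lane_box between -0.03 and 0.03 m and z of choc_box in the frame of lane_box below 0.006 m and angle between the x axis of choc_box and the x axis of lane_box, either way round below 0.12 rad and angle between the z axis of choc_box and the z axis of lane_box, either way round below 0.1 rad and linear speed of choc_box below 0.02 m/s), for 0.2 s.
2. the price-card holder stands centred in front of the carton's lane (y of holder_top in the frame of lane_box between -0.012 and 0.012 m and velocity of joint card_holder between -0.01 and 0.01 m/s), for 0.2 s.
At the end, for the whole second after the job is handed in: The carton lies flat and at rest in its lane, within 6 mm of the stop and square to the lane within 0.12 rad; the middle of the price-card holder is within 12 mm of the lane's centre line, at rest (all of step 1 and all of step 2); the robot touches nothing.
It fails at once if the carton is lifted out of its lane (z of choc_box in the frame of lane_box above 0.03 m).
It fails at once if the tin is shoved out of place (30 mm) (distance of tin from where it was at the start of the episode above 0.03 m).
It fails at once if the bar is shoved out of place (30 mm) (distance of bar from where it was at the start of the episode above 0.03 m).
It also fails if it takes over 45 s, if anything falls off the work surface, if the arm or the gripper's body presses on something with over 40 N, if the wrist force passes 120 N, or if a joint passes its speed limit or range.

## Working session

There is one attempt and no reset: what is moved stays moved. The work goes in short steps, Python scripts to look and compute and a tool call to move; the robot and the scene stay as the last step left them, time stands still between calls to the robot, and variables do not carry over. Pictures are saved under pics/ and viewed, and the job is handed in when it is done.

Besides the shell and the picture viewer there is one more tool, called after "Call:" by a JSON object that holds its "api" and its "payload". send_rows: Moves the arm, as the interface text tells. Its arguments: {"type":"object","properties":{"rows":{"type":"string"},"newtons":{"type":"number"}},"required":["rows"]}

```bash
mkdir -p pics
python3 - <<'E'
from bench import manip
import cv2,numpy as np
o=manip.get_obs();print(o)
for n in("top","side"):
    p,d=manip.capture(n);cv2.imwrite(f"pics/{n}0.png",p);np.save(f"{n}0.npy",d)
    print(n,manip.camera_info(n))
E
```

```text
{'time': 0.0, 'joint_positions': array([-7.57276790e+01,  5.26451358e+00,  7.05837433e+01,  2.22197365e-03,
        1.04266366e+02, -3.24839886e+00]), 'joint_vel': array([ 0.04137714,  0.06210885,  0.01998398,  0.07575468, -0.03757405,
       -0.11717415]), 'effort': array([-1.85559184e-03, -4.58737600e+01, -4.18029499e+01, -3.43750553e-04,
        1.17267060e-02,  1.84901336e-05]), 'tcp_pos': array([ 0.18057273, -0.57188191,  0.23011782]), 'tool_rot': array([[ 9.53605313e-01,  3.01059294e-01, -4.56770315e-04],
       [ 3.01059602e-01, -9.53603335e-01,  1.94805976e-03],
       [ 1.50903800e-04, -1.99519523e-03, -9.99997998e-01]]), 'ft_force': array([ 0.27499546,  0.01588807, -0.92154238]), 'moment': array([-0.06065258, -0.02269816,  0.02504854]), 'width': 0.9988079234619421}
top {'camera_matrix': array([[452.0323734 ,   0.        , 291.54613101],
       [  0.        , 452.0323734 , 205.50725338],
       [  0.        ,   0.        ,   1.        ]]), 'R': array([[ 0.02811384, -0.99960345,  0.00160079],
       [-0.98602057, -0.02799486, -0.16425507],
       [ 0.16423474,  0.00303943, -0.9864166 ]]), 't': array([-0.01981603,  0.43892539,  0.90775896])}
side {'camera_matrix': array([[413.67529965,   0.        , 274.68463839],
       [  0.        , 413.67529965, 209.58482479],
       [  0.        ,   0.        ,   1.        ]]), 'R': array([[ 0.91043381, -0.41364971,  0.00204674],
       [-0.30163814, -0.66726845, -0.68100459],
       [ 0.28306307,  0.61939223, -0.73227629]]), 't': array([-0.42728777,  0.16666707,  0.69722883])}
```

View pics/top0.png

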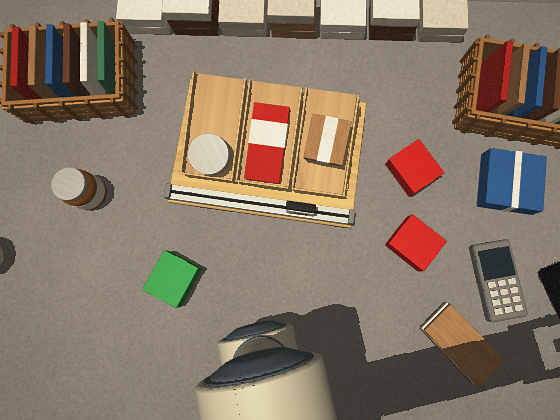

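View pics/side0.png

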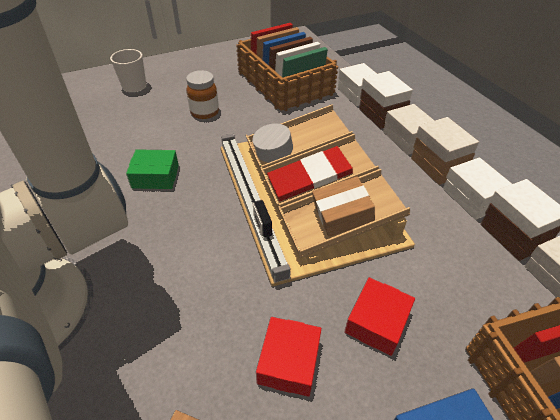

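Candidates for the carton in the top view are the brown box with a pale band at (327,139), the red boxes at (414,167) and (416,242), the green box at (172,278), and the wooden book at (465,343). Only the one at (327,139) is brown, banded and in a lane. I'll confirm that with a crop and measure it.

```bash
cat > h.py <<'E'
import numpy as np,cv2
from bench import manip
def world(n,d):
    c=manip.camera_info(n);K=c["camera_matrix"];v,u=np.indices(d.shape)
    P=np.stack([(u-K[0,2])/K[0,0]*d,(v-K[1,2])/K[1,1]*d,d],-1)
    return (P-c["t"])@c["R"]
def ray(n,u,v,z):
    c=manip.camera_info(n);K=c["camera_matrix"]
    r=c["R"].T@np.linalg.inv(K)@[u,v,1];o=-c["R"].T@c["t"]
    return o+r*(z-o[2])/r[2]
E
python3 - <<'E'
from h import *
p=cv2.imread("pics/top0.png");d=np.load("top0.npy")
cv2.imwrite("pics/crop0.png",cv2.resize(p[60:240,155:375],None,fx=3.5,fy=3.3,interpolation=cv2.INTER_CUBIC))
W=world("top",d)
for uv in [(327,139),(301,207),(168,191),(352,217),(260,198),(210,152),(265,130),(330,180),(330,95)]: print(uv,W[uv[1],uv[0]].round(4))
E
```

```text
(327, 139) [ 0.5657 -0.0746  0.0983]
(301, 207) [ 0.4302 -0.0265  0.0761]
(168, 191) [0.4617 0.2511 0.0419]
(352, 217) [ 0.4177 -0.1329  0.0428]
(260, 198) [0.4535 0.0591 0.0356]
(210, 152) [0.5372 0.1609 0.0808]
(265, 130) [0.5911 0.052  0.0683]
(330, 180) [ 0.4959 -0.0868  0.0373]
(330, 95) [ 0.6708 -0.0815  0.0704]
```

View pics/crop0.png

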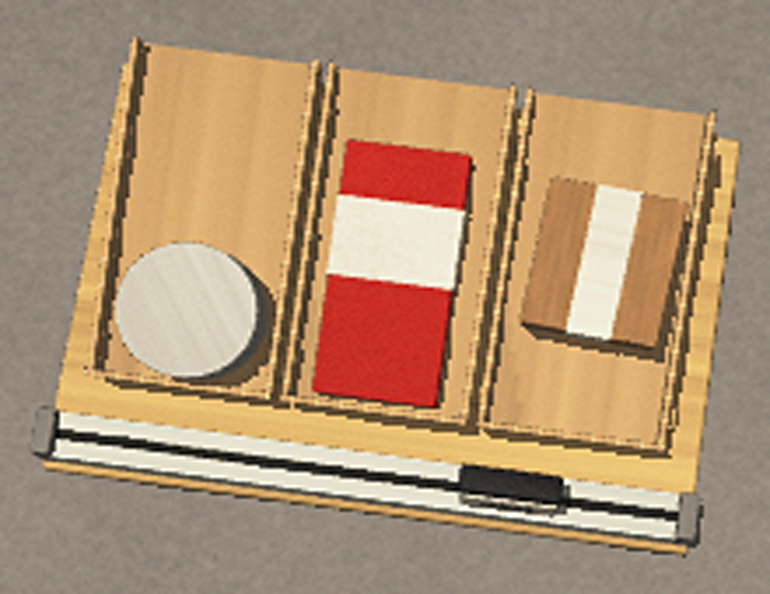

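The crop confirms it: a brown carton with a pale band in the right lane at (327,139), up-slope of the stop and slightly askew. The black holder is at (301,207). Next I'll get the frames.

```bash
cat >> h.py <<'E'
def rackframe(W):
    # end caps
    def cap(uc,vc,r=14):
        w=W[vc-r:vc+r,uc-r:uc+r].reshape(-1,3); w=w[(w[:,2]>.0395)&(w[:,2]<.0455)]
        return w
    return cap(168,191),cap(352,217)
def top_rect(W,F,lo,hi,box):
    pass
E
python3 - <<'E'
from h import *
d=np.load("top0.npy");W=world("top",d);p=cv2.imread("pics/top0.png")
a,b=rackframe(W)
print(len(a),len(b),cv2.minAreaRect(a[:,:2].astype('f4')),cv2.minAreaRect(b[:,:2].astype('f4')))
A=np.median(a,0);B=np.median(b,0)
# rail: dark slot and white - rail direction from end cap centres
A2=np.array(cv2.minAreaRect(a[:,:2].astype('f4'))[0]);B2=np.array(cv2.minAreaRect(b[:,:2].astype('f4'))[0])
y=(A2-B2);print("len",np.linalg.norm(y));y/=np.linalg.norm(y);x=np.array([y[1],-y[0]]);O=(A2+B2)/2
print("O",O,"yaw",np.degrees(np.arctan2(x[1],x[0])))
# holder by height
w=W.reshape(-1,3);R=np.stack([(w[:,:2]-O)@x,(w[:,:2]-O)@y,w[:,2]],1)
m=(abs(R[:,0])<.03)&(abs(R[:,1])<.19)&(R[:,2]>.065)&(R[:,2]<.085)
h=R[m];print("holder",m.sum(),h.min(0),h.max(0),np.median(h,0))
# rail surface extents
m=(abs(R[:,0])<.03)&(abs(R[:,1])<.18)&(abs(R[:,2]-.034)<.004);print("rail x",np.percentile(R[m,0],[1,50,99]))
for yl in(-.118,0,.118):
    xs=R[:,0]-.045;zs=R[:,2]-.032;c,s=np.cos(.21),np.sin(.21)
    L=np.stack([c*xs+s*zs,R[:,1]-yl,-s*xs+c*zs],1)
    m=(L[:,0]>0)&(L[:,0]<.2)&(abs(L[:,1])<.045);
    print(yl,"floor z",np.median(L[m&(abs(L[:,2])<.008),2]) if (m&(abs(L[:,2])<.008)).any() else None)
    if yl==-.118 :
        m2=m|((L[:,0]>0)&(L[:,0]<.2)&(abs(L[:,1])<.052))
        t=L[m2&(abs(L[:,2]-.045)<.006)];print(len(t),cv2.minAreaRect(t[:,:2].astype('f4')),np.median(t,0))
    m3=(L[:,0]>.0)&(L[:,0]<.2)&(abs(abs(L[:,1])-.055)<.006)&(abs(L[:,2]-.015)<.004)
    print("walls",np.median(L[m3&(L[:,1]>0),1]),np.median(L[m3&(L[:,1]<0),1]))
np.savez("rack.npz",O=O,x=x,y=y)
E
```

```text
66 79 ((0.4638780355453491, 0.2535783648490906), (0.011736659333109856, 0.02955782599747181), 84.96761322021484) ((0.42320716381073, -0.12557931244373322), (0.03276490792632103, 0.028324272483587265), 59.364200592041016)
len 0.3813327471615085
O [0.4435426  0.06399953] yaw -6.1225005263905325
holder 309 [-0.01365575 -0.11981322  0.0657432 ] [ 0.00704116 -0.06023669  0.07904841] [-0.00372547 -0.0900751   0.07412388]
rail x [-0.01665534 -0.00209205  0.01391281]
-0.118 floor z 9.602165198656105e-05
1806 ((0.10305836796760559, -0.0069553442299366), (0.0799403265118599, 0.09061962366104126), 85.98258209228516) [ 0.10308537 -0.00694706  0.04526144]
walls 0.052296207692842614 -0.05761491103506779
0 floor z 7.245800121538637e-05
walls 0.057869363408784326 -0.05789057016436443
0.118 floor z -2.1241727596316498e-05
walls 0.050302075566745846 -0.05831121118812153
```

Run:
```python
from h import *
d=np.load("top0.npy");W=world("top",d)
r=np.load("rack.npz");O,x,y=r['O'],r['x'],r['y']
w=W.reshape(-1,3)
for it in range(3):
    R=np.stack([(w[:,:2]-O)@x,(w[:,:2]-O)@y,w[:,2]],1)
    m=(abs(R[:,0])<.03)&(abs(R[:,1])<.18)&(abs(R[:,2]-.034)<.004)&((R[:,1]<-.13)|(R[:,1]>-.05))
    q=R[m]
    mids=[];
    for yy in np.arange(-.03,.18,.01).tolist()+[-.16,-.15,-.14]:
        s=q[abs(q[:,1]-yy)<.008,0]; mids.append((yy,np.percentile(s,5)/2+np.percentile(s,95)/2))
    k,c=np.polyfit(*np.array(mids).T,1)
    xs=R[:,0]-.045;zs=R[:,2]-.032;C,s=np.cos(.21),np.sin(.21)
    L=np.stack([C*xs+s*zs,R[:,1],-s*xs+C*zs],1)
    m3=(L[:,0]>.01)&(L[:,0]<.2)&(abs(L[:,2]-.015)<.003)
    ys=[]
    for c0 in(-.059,.059):
        t=L[m3&(abs(L[:,1]-c0)<.012)]; kk,cc=np.polyfit(t[:,0],t[:,1],1);ys.append((kk,cc,np.percentile(t[:,1]-kk*t[:,0],[2,98])))
    print("rail slope",k,c,"walls",ys)
    a=np.mean([ -k, np.mean([v[0] for v in ys])])
    oy=np.mean([v[2].mean() for v in ys]);
    a=np.mean([v[0] for v in ys])*.5-k*.5
    O=O+x*c+y*oy; x2=x*np.cos(a)+y*np.sin(a); x=x2;y=np.array([-x[1],x[0]])
print("O",O,"yaw",np.degrees(np.arctan2(x[1],x[0])))
R=np.stack([(w[:,:2]-O)@x,(w[:,:2]-O)@y,w[:,2]],1)
m=(abs(R[:,0])<.03)&(abs(R[:,1])<.19)&(R[:,2]>.072)&(R[:,2]<.08);h=R[m];print("holder",np.percentile(h,[2,98],axis=0))
xs=R[:,0]-.045;zs=R[:,2]-.032;L=np.stack([C*xs+s*zs,R[:,1]+.118,-s*xs+C*zs],1)
t=L[(L[:,0]>0)&(L[:,0]<.2)&(abs(L[:,1])<.056)&(abs(L[:,2]-.045)<.006)];print("carton",cv2.minAreaRect(t[:,:2].astype('f4')))
m=(abs(L[:,0])<.02)&(abs(L[:,1])<.05)&(abs(L[:,2]-.02)<.004);print("stop",np.percentile(L[m,0],[5,50,95]))
np.savez("rack.npz",O=O,x=x,y=y)
o=manip.get_obs();T=o["tool_rot"]
def Wp(lx,ly,lz): 
    X=.045+C*lx-s*lz; return np.r_[O+x*X+y*(ly-.118),.032+s*lx+C*lz]
print("carton far face lx 0.148 lz .022",Wp(.148,0,.022),Wp(.2,0,.03),"home far",Wp(.09,0,.022))
print("holder top target",O-.118*y)
```

```text
rail slope 0.006613238838998726 -0.0014839388388633756 walls [(np.float64(-0.004929712800329598), np.float64(-0.06235279249002518), array([-0.06922757, -0.05563372])), (np.float64(-0.008583122050479525), np.float64(0.055963425547734244), array([0.04890183, 0.06314374]))]
rail slope -0.0002395375917171988 -2.7123452651283187e-05 walls [(np.float64(0.0012573086544033043), np.float64(-0.058872643325716435), array([-0.06569685, -0.05212608])), (np.float64(0.002374636455071914), np.float64(0.05875814548737415), array([0.05188549, 0.06576666]))]
rail slope 0.0007125737429517694 -3.1902828736586132e-06 walls [(np.float64(0.0007594507646711425), np.float64(-0.05889054447379172), array([-0.06575346, -0.05219292])), (np.float64(0.00105730161672856), np.float64(0.05881387026455926), array([0.05191365, 0.06578086]))]
O [0.44168339 0.06087058] yaw -6.441017610129771
holder [[-0.01063765 -0.11465727  0.07215342]
 [ 0.00809952 -0.05860321  0.07746179]]
carton ((0.10519954562187195, -0.0028745830059051514), (0.07994105666875839, 0.090619757771492), 86.29524993896484)
stop [-3.51583079e-03 -1.73437489e-03  6.60067642e-05]
carton far face lx 0.148 lz .022 [ 0.61243979 -0.07715617  0.08436875] [ 0.66131923 -0.08267431  0.10303291] home far [ 0.55607206 -0.07079265  0.07227807]
holder top target [ 0.42844611 -0.05638458]
```

```bash
cat >> h.py <<'E'
from scipy.spatial.transform import Rotation as Ro
r_=np.load("rack.npz");O,x,y=r_['O'],r_['x'],r_['y'];C,S=np.cos(.21),np.sin(.21)
X3=np.r_[x,0];Y3=np.r_[y,0];Z3=np.array([0,0,1.])
LX=C*X3+S*Z3;LZ=-S*X3+C*Z3
LO=np.r_[O,0]+X3*.045-Y3*.118+Z3*.032
RL=np.stack([LX,-Y3,-LZ],1)   # tool square to slope
def lane(p): q=np.asarray(p)-LO; return np.array([q@LX,q@Y3,q@LZ])
def L2W(a,b,c): return LO+LX*a+Y3*b+LZ*c
def rack(p): q=np.asarray(p)-np.r_[O,0]; return np.array([q@X3,q@Y3,q[2]])
def R2W(a,b,c): return np.r_[O,0]+X3*a+Y3*b+Z3*c
def plan(P,R=None):
    o=manip.get_obs();T=o["tool_rot"]
    s=T.T@(np.asarray(P)-o["tcp_pos"])/.25
    r=np.zeros(3) if R is None else Ro.from_matrix(T.T@R).as_rotvec()/np.pi
    print("shift",s.round(3),"turn",r.round(4),"rows>=",np.linalg.norm(s*.25)/.0417,np.degrees(np.linalg.norm(r*np.pi))/7.16)
def st():
    o=manip.get_obs();print("t",round(o["time"],2),"lane",lane(o["tcp_pos"]).round(4),"rack",rack(o["tcp_pos"]).round(4),"F",o["ft_force"].round(2),"w",round(o["width"],3),"q",o["joint_positions"].round(1))
E
python3 -c "
from h import *
st();plan(L2W(.185,0,.15),RL)"
```

```text
t 0.1 lane [-0.187  -0.5401  0.2426] rack [-0.1885 -0.6581  0.2302] F [-1.15  0.47 -0.48] w 1.0 q [-75.7   5.3  70.6  -0.  104.3  -3.2]
shift [ 2.278 -1.352  0.055] turn [-0.0145  0.066   0.1326] rows>= 15.88294887554805 3.7404102983076513
```

Call:
{"api": "send_rows", "payload": {"rows": "0.9 -0.54 -0.1 0 0 0 0.5;0.9 -0.54 -0.1 0 0 0 0.5;0.9 -0.54 -0.1 0 0 0 0.5;0.9 -0.54 -0.1 0 0 0 0.5;0.9 -0.54 -0.1 0 0 0 0.5;0.9 -0.54 -0.1 0 0 0 0.5;0.9 -0.54 -0.1 0 0 0 0.5;0.9 -0.54 -0.1 0 0 0 0.5"}}

```text
time: 0.77
tcp_pos: [0.3568, -0.3731, 0.2568]
tool_rot: [[0.952, 0.306, 0.001], [0.306, -0.952, 0.0], [0.001, 0.0, -1.0]]
ft_force: [-0.5, -0.4, 0.6]
width: 0.495
```

Call:
{"api": "send_rows", "payload": {"rows": "0.9 -0.54 0 0 0 0 0.5;0.9 -0.54 0 0 0 0 0.5;0.9 -0.54 0 0 0 0 0.5;0.9 -0.54 0 0 0 0 0.5;0.9 -0.54 0 0 0 0 0.5;0.9 -0.54 0 0 0 0 0.5;0.9 -0.54 0 0 0 0 0.5;0.9 -0.54 0 0 0 0 0.5"}}

```text
time: 1.43
tcp_pos: [0.5297, -0.1776, 0.2549]
tool_rot: [[0.953, 0.305, -0.002], [0.305, -0.953, 0.001], [-0.001, -0.002, -1.0]]
ft_force: [-0.5, -0.4, 0.5]
width: 0.499
```

```bash
python3 -c "
from h import *
st();plan(L2W(.185,0,.12),RL)"
```

```text
t 1.43 lane [ 0.1142 -0.1091  0.2036] rack [ 0.1142 -0.2271  0.2549] F [-0.47 -0.36  0.48] w 0.499 q [-22.   -0.7  74.2   0.  106.6  50.2]
shift [ 0.495 -0.256  0.268] turn [-0.0145  0.0664  0.1337] rows>= 3.7075228582944555 3.771201775359721
```

Call:
{"api": "send_rows", "payload": {"rows": "0.49 -0.25 0.15 -0.0145 0.0664 0.1337 0.5;0.49 -0.25 0.15 -0.0145 0.0664 0.1337 0.5;0.49 -0.25 0.15 -0.0145 0.0664 0.1337 0.5;0.49 -0.25 0.15 -0.0145 0.0664 0.1337 0.5;0.49 -0.25 0.15 -0.0145 0.0664 0.1337 0.5;0.49 -0.25 0.15 -0.0145 0.0664 0.1337 0.5;0.49 -0.25 0.15 -0.0145 0.0664 0.1337 0.5;0.49 -0.25 0.15 -0.0145 0.0664 0.1337 0.5"}}

```text
time: 2.1
tcp_pos: [0.6261, -0.0849, 0.2197]
tool_rot: [[0.971, -0.117, 0.209], [-0.114, -0.993, -0.026], [0.211, 0.002, -0.978]]
ft_force: [0.1, 0.0, 0.6]
width: 0.503
```

```bash
python3 -c "
from h import *
st();plan(L2W(.187,0,.014),RL)"
```

```text
t 2.1 lane [ 0.1903 -0.0061  0.1513] rack [ 0.1996 -0.1241  0.2197] F [0.13 0.03 0.57] w 0.503 q [-11.3  -1.1  79.    0.9  90.   85.5]
shift [-0.015 -0.026  0.549] turn [ 0.0009 -0.0008 -0.0013] rows>= 3.297090329739582 0.043796317503748496
```

Call:
{"api": "send_rows", "payload": {"rows": "-0.01 -0.026 0.14 0 0 0 0.5;-0.01 -0.026 0.28 0 0 0 0.5;-0.01 -0.026 0.4 0 0 0 0.5;-0.01 -0.026 0.45 0 0 0 0.5;-0.01 -0.026 0.49 0 0 0 0.5;-0.01 -0.026 0.52 0 0 0 0.5;-0.01 -0.026 0.54 0 0 0 0.5;-0.01 -0.026 0.55 0 0 0 0.5;-0.01 -0.026 0.55 0 0 0 0.5;-0.01 -0.026 0.55 0 0 0 0.5"}}

```text
time: 2.93
tcp_pos: [0.6541, -0.0796, 0.0853]
tool_rot: [[0.971, -0.116, 0.211], [-0.113, -0.993, -0.026], [0.212, 0.001, -0.977]]
ft_force: [-0.4, -0.2, 0.4]
width: 0.499
```

```bash
python3 -c "
from h import *
st();plan(L2W(.102,0,.014),RL)
p,d=manip.capture('side');cv2.imwrite('pics/s1.png',cv2.resize(p[60:300,180:460],None,fx=2.5,fy=2.5))"
```

```text
t 2.93 lane [0.1889 0.0023 0.0143] rack [ 0.2268 -0.1157  0.0853] F [-0.37 -0.24  0.43] w 0.499 q [-10.3   4.6  86.8   0.7  76.4  86.3]
shift [-0.348  0.01  -0.   ] turn [ 0.0006 -0.0013 -0.001 ] rows>= 2.085514521379575 0.04241503993733992
```

View pics/s1.png

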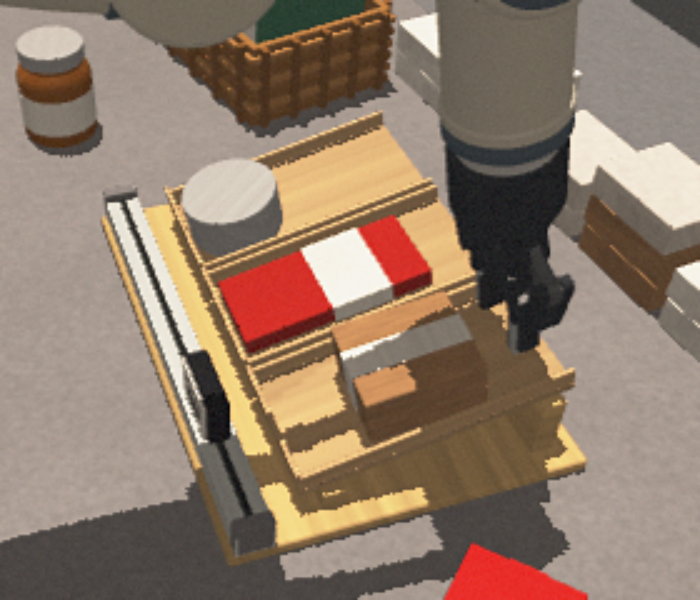

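The picture shows the fingers inside the lane, behind the carton and clear of its walls. I'll push down-slope slowly.

Call:
{"api": "send_rows", "payload": {"rows": "-0.03 0.005 0 0 0 0 0.5;-0.05 0.01 0 0 0 0 0.5;-0.07 0.01 0 0 0 0 0.5;-0.09 0.01 0 0 0 0 0.5;-0.11 0.01 0 0 0 0 0.5;-0.13 0.01 0 0 0 0 0.5;-0.15 0.01 0 0 0 0 0.5;-0.17 0.01 0 0 0 0 0.5;-0.19 0.01 0 0 0 0 0.5;-0.21 0.01 0 0 0 0 0.5;-0.23 0.01 0 0 0 0 0.5;-0.25 0.01 0 0 0 0 0.5;-0.265 0.01 0 0 0 0 0.5;-0.28 0.01 0 0 0 0 0.5;-0.29 0.01 0 0 0 0 0.5;-0.3 0.01 0 0 0 0 0.5;-0.31 0.01 0 0 0 0 0.5;-0.315 0.01 0 0 0 0 0.5;-0.32 0.01 0 0 0 0 0.5;-0.32 0.01 0 0 0 0 0.5"}}

```text
time: 4.65
tcp_pos: [0.5753, -0.0729, 0.0668]
tool_rot: [[0.971, -0.116, 0.208], [-0.113, -0.993, -0.025], [0.21, 0.001, -0.978]]
ft_force: [0.9, -0.3, 0.2]
width: 0.497
```

```bash
cat >> h.py <<'E'
def carton(n='top',name=None):
    p,d=manip.capture(n)
    if name: cv2.imwrite(name,cv2.resize(p[60:240,155:375] if n=='top' else p[60:300,180:460],None,fx=2.5,fy=2.5))
    w=world(n,d).reshape(-1,3)-LO
    L=np.stack([w@LX,w@Y3,w@LZ],1)
    t=L[(L[:,0]>-.02)&(L[:,0]<.2)&(abs(L[:,1])<.056)&(abs(L[:,2]-.045)<.005)]
    print(n,"carton",len(t),cv2.minAreaRect(t[:,:2].astype('f4')),np.percentile(t,[1,99],axis=0).round(4).tolist())
E
python3 -c "
from h import *
st();carton('top','pics/t2.png');carton('side','pics/s2.png')"
```

```text
t 4.65 lane [1.077e-01 1.000e-04 1.260e-02] rack [ 0.1477 -0.1179  0.0668] F [ 0.94 -0.3   0.19] w 0.497 q [-11.1  -7.  100.1   0.9  74.8  85.4]
top carton 1547 ((0.04874591901898384, -0.0055299364030361176), (0.0800112932920456, 0.08757299184799194), 89.80974578857422) [[0.0058, -0.0446, 0.041], [0.0882, 0.0338, 0.0484]]
side carton 1875 ((0.05847998335957527, -0.006910406053066254), (0.10595937073230743, 0.08107070624828339), 0.06739254295825958) [[0.0064, -0.0465, 0.0412], [0.0961, 0.0324, 0.0474]]
```

View pics/s2.png

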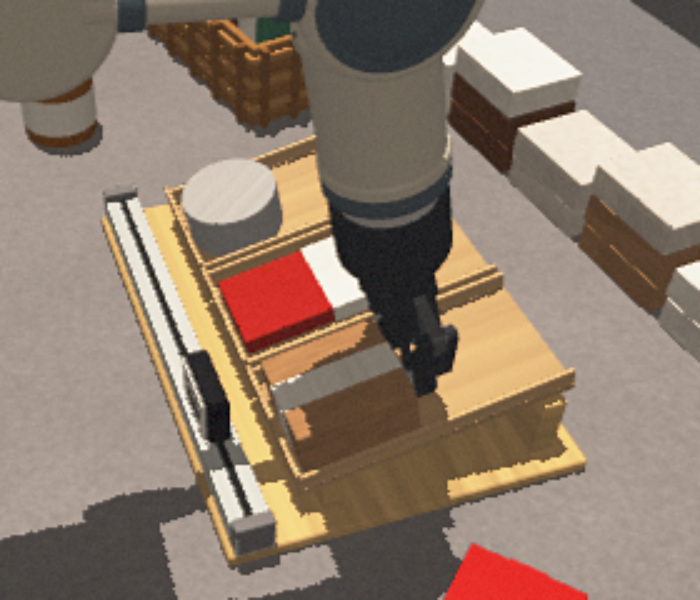

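The carton is square, with its front about 6 mm from the stop. I'll push the last bit.

Call:
{"api": "send_rows", "payload": {"rows": "-0.005 0 0 0 0 0 0.5;-0.01 0 0 0 0 0 0.5;-0.015 0 0 0 0 0 0.5;-0.018 0 0 0 0 0 0.5;-0.021 0 0 0 0 0 0.5;-0.024 0 0 0 0 0 0.5;-0.026 0 0 0 0 0 0.5;-0.026 0 0 0 0 0 0.5"}}

```text
time: 5.42
tcp_pos: [0.5702, -0.0722, 0.0665]
tool_rot: [[0.971, -0.115, 0.212], [-0.113, -0.993, -0.025], [0.213, 0.001, -0.977]]
ft_force: [5.7, 0.0, 0.1]
width: 0.5
```

```bash
python3 -c "
from h import *
st();carton('top','pics/t3.png');carton('side','pics/s3.png')"
```

```text
t 5.42 lane [0.1027 0.0002 0.0134] rack [ 0.1426 -0.1178  0.0665] F [5.74 0.01 0.08] w 0.5 q [-11.2  -7.9 101.    1.   74.6  85.3]
top carton 1515 ((0.043142855167388916, -0.0054620131850242615), (0.07992183417081833, 0.0865938663482666), 89.81658172607422) [[0.0008, -0.0445, 0.0414], [0.0803, 0.0339, 0.0486]]
side carton 1884 ((0.05274529010057449, -0.0066525861620903015), (0.10441925376653671, 0.08200205117464066), 0.2759895622730255) [[0.0014, -0.0464, 0.0411], [0.091, 0.0321, 0.0479]]
```

Call:
{"api": "send_rows", "payload": {"rows": "-0.004 0 0 0 0 0 0.5;-0.008 0 0 0 0 0 0.5;-0.01 0 0 0 0 0 0.5;-0.01 0 0 0 0 0 0.5"}}

```text
time: 5.85
tcp_pos: [0.5698, -0.0721, 0.0678]
tool_rot: [[0.969, -0.115, 0.217], [-0.112, -0.993, -0.026], [0.219, 0.001, -0.976]]
ft_force: [10.3, -0.3, 1.3]
width: 0.499
```

```bash
python3 -c "
from h import *
st();carton('side')"
```

```text
t 5.85 lane [0.1026 0.0002 0.0148] rack [ 0.1422 -0.1178  0.0678] F [10.28 -0.31  1.32] w 0.499 q [-11.2  -8.3 101.3   1.   74.4  85.3]
side carton 1896 ((0.05404190346598625, -0.006574079394340515), (0.08258416503667831, 0.10798074305057526), 89.37464141845703) [[0.001, -0.0465, 0.041], [0.0914, 0.0324, 0.0488]]
```

The force climbed to 10 N with no movement, so the carton is against the stop. I'll back off and rise.

Call:
{"api": "send_rows", "payload": {"rows": "0.03 0 0 0 0 0 0.5;0.07 0 0 0 0 0 0.5;0.1 0 0 0 0 0 0.5;0.1 0 -0.1 0 0 0 0.5;0.1 0 -0.25 0 0 0 0.3;0.1 0 -0.4 0 0 0 0;0.1 0 -0.5 0 0 0 0;0.1 0 -0.5 0 0 0 0;0.1 0 -0.5 0 0 0 0"}}

```text
time: 6.65
tcp_pos: [0.5656, -0.0718, 0.1948]
tool_rot: [[0.97, -0.116, 0.212], [-0.113, -0.993, -0.026], [0.213, 0.001, -0.977]]
ft_force: [1.3, 0.4, -1.4]
width: 0.001
```

```bash
python3 -c "
from h import *
RV=np.stack([X3,-Y3,-Z3],1)
st();carton('top','pics/t4.png');carton('side','pics/s4.png');plan(R2W(0,-.02,.15),RV)"
```

```text
t 6.65 lane [1.249e-01 1.000e-04 1.399e-01] rack [ 0.138  -0.1179  0.1948] F [ 1.31  0.36 -1.45] w 0.001 q [-11.2 -10.9  90.6   0.9  88.   85.5]
top carton 1779 ((0.045381758362054825, -0.005509581416845322), (0.07999854534864426, 0.09051600843667984), 89.79330444335938) [[0.0012, -0.0443, 0.0412], [0.0893, 0.0338, 0.0485]]
side carton 1860 ((0.045948054641485214, -0.006347984075546265), (0.08242009580135345, 0.09039545804262161), 89.98175048828125) [[0.0015, -0.0463, 0.0411], [0.0899, 0.0325, 0.0474]]
shift [-0.571 -0.389  0.046] turn [ 0.0004 -0.0666 -0.0011] rows>= 4.152168882015031 1.6738157548419468
```

View pics/s4.png

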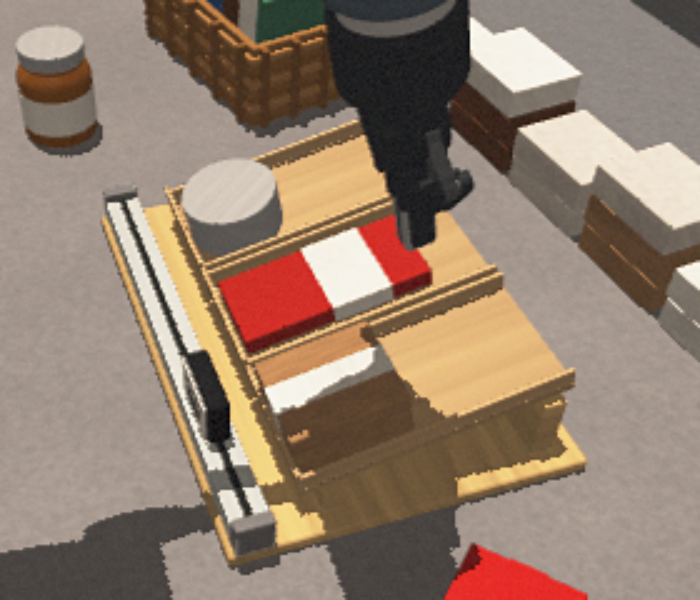

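The carton is home at x = 45.4 mm and square within 0.2 deg. Next is the holder.

Call:
{"api": "send_rows", "payload": {"rows": "-0.571 -0.389 0.046 0 -0.0666 0 0;-0.571 -0.389 0.046 0 -0.0666 0 0;-0.571 -0.389 0.046 0 -0.0666 0 0;-0.571 -0.389 0.046 0 -0.0666 0 0;-0.571 -0.389 0.046 0 -0.0666 0 0;-0.571 -0.389 0.046 0 -0.0666 0 0;-0.571 -0.389 0.046 0 -0.0666 0 0;-0.571 -0.389 0.046 0 -0.0666 0 0"}}

```text
time: 7.42
tcp_pos: [0.4406, 0.0402, 0.1511]
tool_rot: [[0.993, -0.116, 0.002], [-0.116, -0.993, -0.002], [0.003, 0.001, -1.0]]
ft_force: [-1.1, 0.1, -0.4]
width: -0.001
```

```bash
python3 -c "
from h import *
RV=np.stack([X3,-Y3,-Z3],1)
st();plan(R2W(0,-.02,.052),RV)"
```

```text
t 7.42 lane [-0.018   0.0974  0.1256] rack [ 0.0012 -0.0206  0.1511] F [-1.14  0.08 -0.39] w -0.001 q [ 9.000e-01 -1.980e+01  1.016e+02 -1.000e-01  9.810e+01  9.750e+01]
shift [-0.006 -0.003  0.396] turn [ 0.0004 -0.0008 -0.0013] rows>= 2.375785337587706 0.039960568621127956
```

Call:
{"api": "send_rows", "payload": {"rows": "-0.005 0 0.12 0 0 0 0;-0.005 0 0.24 0 0 0 0;-0.005 0 0.32 0 0 0 0;-0.005 0 0.37 0 0 0 0;-0.005 0 0.39 0 0 0 0;-0.005 0 0.395 0 0 0 0;-0.005 0 0.395 0 0 0 0"}}

```text
time: 8.0
tcp_pos: [0.4398, 0.0406, 0.0534]
tool_rot: [[0.993, -0.116, 0.004], [-0.116, -0.993, -0.001], [0.004, 0.001, -1.0]]
ft_force: [-0.2, 0.0, 0.4]
width: -0.0
```

Call:
{"api": "send_rows", "payload": {"rows": "0 0.02 0 0 0 0 0;0 0.04 0 0 0 0 0;0 0.055 0 0 0 0 0;0 0.07 0 0 0 0 0;0 0.08 0 0 0 0 0;0 0.09 0 0 0 0 0;0 0.1 0 0 0 0 0;0 0.11 0 0 0 0 0;0 0.12 0 0 0 0 0;0 0.13 0 0 0 0 0;0 0.14 0 0 0 0 0;0 0.15 0 0 0 0 0;0 0.155 0 0 0 0 0;0 0.16 0 0 0 0 0;0 0.16 0 0 0 0 0;0 0.16 0 0 0 0 0"}}

```text
time: 9.33
tcp_pos: [0.4343, 0.0009, 0.0523]
tool_rot: [[0.993, -0.116, 0.002], [-0.116, -0.993, -0.002], [0.002, 0.001, -1.0]]
ft_force: [1.0, 0.7, -0.4]
width: -0.002
```

```bash
cat >> h.py <<'E'
def holder(name):
    p,d=manip.capture('side');cv2.imwrite(name,cv2.resize(p[60:300,180:460],None,fx=2.5,fy=2.5))
    for n,D in(('side',d),('top',manip.capture('top')[1])):
        w=world(n,D).reshape(-1,3)-np.r_[O,0];R=np.stack([w@X3,w@Y3,w[:,2]],1)
        h=R[(abs(R[:,0])<.013)&(abs(R[:,1])<.19)&(R[:,2]>.0725)&(R[:,2]<.0775)]
        print(n,len(h),np.percentile(h,[2,98],axis=0).round(4).tolist() if len(h) else '')
E
python3 -c "
from h import *
st();holder('pics/s5.png')"
```

```text
t 9.33 lane [-0.0404  0.0576  0.0294] rack [-0.0007 -0.0604  0.0523] F [ 1.02  0.68 -0.44] w -0.002 q [-4.300e+00 -1.920e+01  1.112e+02 -1.000e-01  8.790e+01  9.230e+01]
side 285 [[-0.0104, -0.1336, 0.0726], [0.0089, -0.0669, 0.0773]]
top 8 [[-0.0111, -0.1093, 0.0729], [-0.0087, -0.092, 0.0754]]
```

View pics/s5.png

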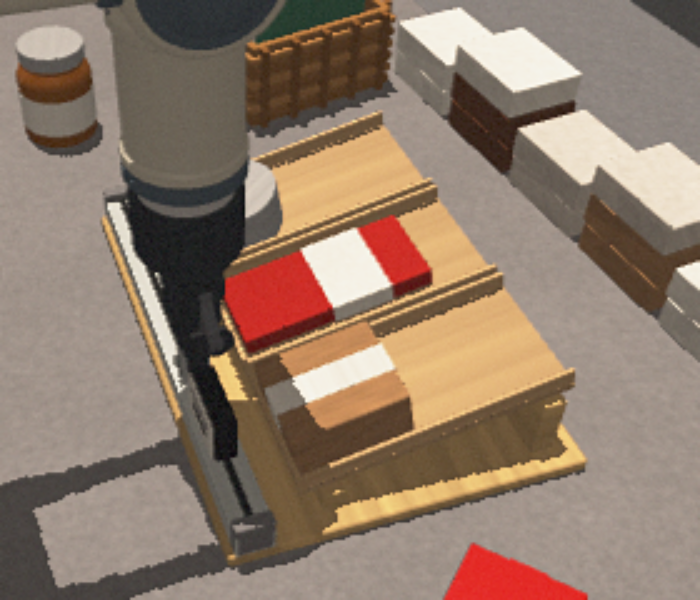

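Call:
{"api": "send_rows", "payload": {"rows": "0 0.008 0 0 0 0 0;0 0.016 0 0 0 0 0;0 0.024 0 0 0 0 0;0 0.032 0 0 0 0 0;0 0.04 0 0 0 0 0;0 0.046 0 0 0 0 0;0 0.05 0 0 0 0 0;0 0.054 0 0 0 0 0;0 0.056 0 0 0 0 0;0 0.056 0 0 0 0 0;0 0.056 0 0 0 0 0"}}

```text
time: 10.35
tcp_pos: [0.4328, -0.0129, 0.0526]
tool_rot: [[0.993, -0.116, 0.003], [-0.116, -0.993, -0.001], [0.003, 0.001, -1.0]]
ft_force: [-0.2, 1.2, -0.7]
width: -0.004
```

Call:
{"api": "send_rows", "payload": {"rows": "0 -0.03 0 0 0 0 0;0 -0.08 0 0 0 0 0;0 -0.1 0 0 0 0 0;0 -0.1 -0.1 0 0 0 0;0 -0.2 -0.25 0 0 0 0;0 -0.35 -0.4 0 0 0 0;0 -0.5 -0.5 0 0 0 0;0 -0.6 -0.5 0 0 0 0;0 -0.6 -0.5 0 0 0 0;0 -0.6 -0.5 0 0 0 0;0 -0.6 -0.5 0 0 0 0"}}

```text
time: 11.27
tcp_pos: [0.4495, 0.1362, 0.1768]
tool_rot: [[0.993, -0.115, 0.002], [-0.115, -0.993, -0.002], [0.002, 0.002, -1.0]]
ft_force: [0.3, -0.5, -1.7]
width: 0.003
```

```bash
python3 -c "
from h import *
st();holder('pics/s6.png');carton('top','pics/t6.png');carton('side')"
```

```text
t 11.27 lane [-0.0145  0.1938  0.1511] rack [-0.0007  0.0758  0.1768] F [ 0.26 -0.55 -1.72] w 0.003 q [ 12.8 -15.4  95.4  -0.2  99.9 109.4]
side 272 [[-0.0101, -0.1474, 0.0726], [0.0089, -0.0912, 0.0772]]
top 232 [[-0.0107, -0.1457, 0.0726], [0.0081, -0.0888, 0.077]]
top carton 1787 ((0.045272037386894226, -0.005529753863811493), (0.08003963530063629, 0.09034086018800735), 89.82585144042969) [[0.0012, -0.0445, 0.0411], [0.0892, 0.0338, 0.0486]]
side carton 1846 ((0.045927006751298904, -0.006235986948013306), (0.08154807984828949, 0.09046628326177597), 89.95942687988281) [[0.0016, -0.0463, 0.0412], [0.09, 0.033, 0.0475]]
```

View pics/t6.png

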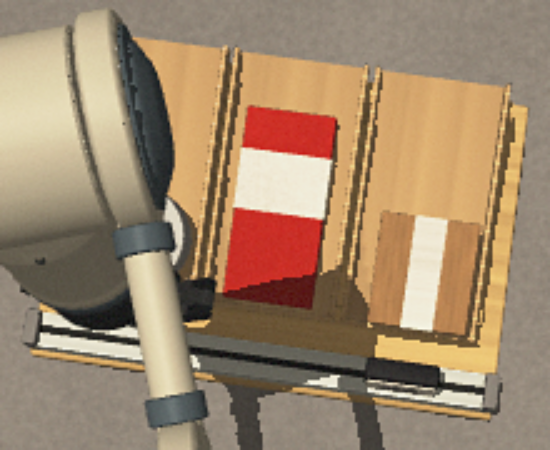

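View pics/s6.png

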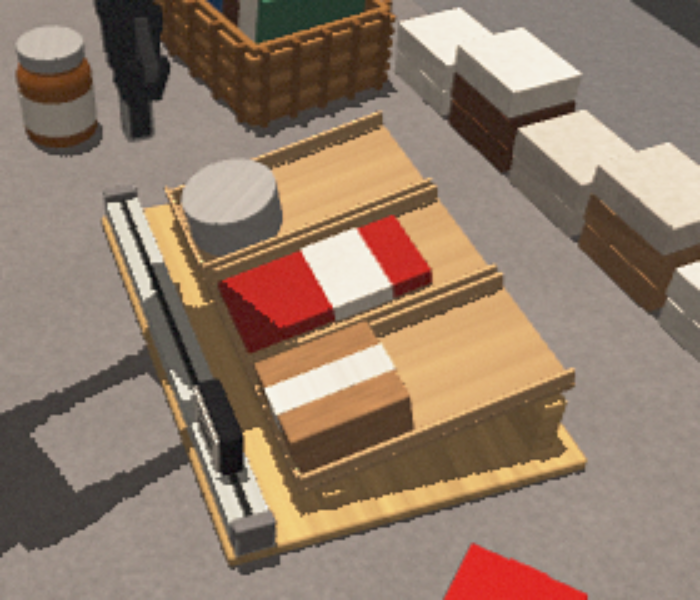

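The holder centre is at rack y ≈ -0.117 to -0.119 against a target of -0.118. The carton is still home, the tin and bar look undisturbed, and the gripper is clear. I'm handing in.

```bash
python3 -c "
from bench import manip
print(manip.job_done())"
```

```text
the job is handed in; nothing more can be done
None
```

I slid the brown carton down the right-hand lane (rack y = -118 mm) with two spread fingers until it met the stop. I then pushed the price-card holder about 31 mm along the rail to stand in front of that lane. The job was handed in at about 11.5 s; it gave no verdict.

- **Carton:** its centre is 45.3 mm (top view) and 45.9 mm (side view) from the lane origin, against 45 mm when fully home. It is 5.5–6.2 mm off the lane's centre line and square to within about 0.2°. During the final push the force rose to 10 N with no movement.
- **Holder:** its centre is at rack y = -117.3 mm (top view) and -119.3 mm (side view), against a target of -118 mm. The two views disagree by 2 mm, which is within the calibration error.
- **Tin and bar:** they look unmoved in the last pictures. I checked them by eye only and did not measure them again.
- **Gripper:** it was clear of everything at hand-in, about 0.18 m above the table.

No check failed.

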